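Ready an insulation test with a press-and-turn selector

TASK

First lift the yellow lock-out cap off the control pod and stand it upright in the blue tray. Then turn the jack's blue knob clockwise until the brown test plate just touches the brass electrode above it, lifting it by about 1 to 2 mm and never more than 5 mm. Last, press the pod's black selector knob down, turn it clockwise from the white band to the green mark (never as far as the red one) and let it spring up and lock there, leaving the bottle, cup, ring and jar where they stand.

Things in the scene. Friction and masses are not known exactly. Their poses are not given: they have to be found in the camera images.
- cap_handle (a point): centre of the red grip bar (68 mm along x, 16 mm thick along y, 37 mm high) on top of the yellow cap, an upside-down round cup 80 mm across, open below, 64 mm high without the bar. This point is on its axis, 84 mm above its rim. It starts loose over the selector knob, rim on the pod's top; lift it straight up 60 mm or more to clear the knob. 0.08 to 0.17 kg
- tray_in (a point): centre of the inner floor of the fixed blue tray, 5 mm above the table; tray 130 x 130 mm outside, walls 5 mm thick and 25 mm high over the table, axes along its sides
- pod: grey control pod, 140 x 140 x 50 mm, fixed; origin at the centre of its underside, on the selector's upright axis. On its top, 55 mm from the axis, the white band is centred on the -x side; the green mark is 1.2 rad and the red mark 2.0 rad clockwise (from above) from the band's centre
- selector_grip (a point): on the axis of the black selector knob, 36 mm above its lower edge: height to grip. Knob 48 mm in diameter, 50 mm high, standing on the pod's top while up (this point is then 86 mm above the table). A white line on its top and side is the pointer
- selector_press (a joint): how far the selector knob is pressed, m: 0 up, 0.012 fully down. Spring: 3 N at first, 8 N fully down. Up, it is locked (moves only within the white band, or stays at a mark); pressed 9 mm or more it turns freely. Let go within about 0.1 rad of a mark it springs up and locks; in between it stays down
- selector_turn (a joint): pointer angle, rad, growing clockwise seen from above, 0 at the middle of the white band: starts anywhere from -0.25 to 0.25; green mark at 1.2, red mark at 2.0. Light friction
- stand: fixed electrode stand with screw jack; origin at the centre of the underside of its base plate (250 x 110 x 12 mm). Jack knob axis at x = -90 mm; platform (84 mm square), test plate (70 mm square, 12 mm thick) and electrode (42 mm across) centred at x = +35 mm; two posts at x = +105 mm carry an arm over them, top 136 mm above the table; the electrode's rod reaches 158 mm
- jack_grip (a point): on the axis of the blue jack knob, 29 mm above its lower edge: height to grip. Knob 54 mm in diameter, 42 mm high, its top 104 mm above the table, upright axis
- jack_knob (a joint): angle of the jack knob, rad, growing clockwise seen from above; clockwise raises the platform by 4 mm per rad (one or more grasps). It starts anywhere from 0 to 1.0 and stays where it is left (friction about 0.1 N m); the plate meets the electrode at about 2.4
- plate_top (a point): centre of the upper face of the test plate, which is clipped to the jack platform
- electrode_face (a point): centre of the lower face of the brass electrode, 80.6 mm above the table when it rests on its stop; a red collar on its rod then sits about 1 mm above the arm
- electrode_lift (a joint): how far the plate has lifted the electrode (0.15 kg, free to slide up 14 mm) from its stop, m; 0 while they do not touch
- bottle: bystander: amber bottle 60 mm in diameter, 190 mm high; origin at the centre of its underside
- cup: bystander: white open cup 72 mm across, 90 mm high; origin at the centre of its underside
- ring: bystander: brown ring lying flat, 100 mm across, 24 mm high; origin at the centre of its underside
- jar: bystander: glass jar 64 mm in diameter, 110 mm high; origin at the centre of its underside
Not all that is in view belongs to the job. What is meant by the part that bears tray_in is not orange, and is the smaller of those in its own colour.

How it is judged:
On the way, in this order (a step that is already met when the one before it is completed fails the run):
1. the cap stands upright in the tray (z of cap_handle in the frame of tray_in below 0.09 m and horizontal distance between cap_handle and tray_in below 0.04 m and angle between cap_handle's own z axis and vertical below 0.12 rad), for 0.2 s.
2. the plate touches the electrode, lifting it 0.3 to 3.5 mm (value of joint electrode_lift between 0.0003 and 0.0035 m), for 0.2 s.
3. the selector is pressed down and turned off the white band (value of joint selector_press above 0.007 m and value of joint selector_turn above 0.5 rad), for 0.05 s.
4. the selector has sprung up at the green mark (value of joint selector_press below 0.0025 m and value of joint selector_turn between 1.05 and 1.35 rad), for 0.2 s.
At the end, for the whole second after the job is handed in: The cap stands upright (within 0.12 rad) on the tray's floor within 40 mm of its centre; the test plate holds the electrode 0.3 to 3.5 mm off its stop; the selector is up (pressed less than 2.5 mm) with its pointer within 0.15 rad of the green mark (all of step 1 and all of step 2 and all of step 4); the robot touches nothing.
It fails at once if the electrode is lifted more than 5 mm (value of joint electrode_lift above 0.0055 m).
It fails at once if the selector is turned to the red mark (value of joint selector_turn above 1.8 rad).
It fails at once if a bystander is moved more than 30 mm (distance of any of bottle, cup, ring, jar from where it was at the start of the episode above 0.03 m).
It also fails if it takes over 70 s, if anything falls off the work surface, if the arm or the gripper's body presses on something with over 40 N, if the wrist force passes 120 N, or if a joint passes its speed limit or range.

ROBOT

A 6-joint arm with a two-finger parallel gripper is mounted at the origin on the work surface. World frame = base frame: x ahead of the robot, y to its left, z up, the work surface at z = 0. Lengths are in m, angles in rad, forces in N, time in s.
With the tool pointing down it reaches from about 0.35 to 0.85 m from the base axis. Payload 8.1 kg.
Tool frame: the origin (TCP) lies at the very end of the fingers, on their centre line; the grasp point (between the pads) lies 19 mm behind it; z points along the fingers, y is the direction in which the jaws open and shut (so a half turn about z gives the same grasp; the last joint's range is limited). The gripper opens to 93 mm and grips with 3 to 60 N. Pads are 15 mm wide; open, the fingers measure 128 mm over their backs; the gripper's body (75 mm by 188 mm) begins 65 mm behind the grasp point.
Start: joints at [1.071, 0.13, 1.488, -0, 1.523, -0.085], TCP at [0.242, 0.549, 0.219] pointing down, gripper open.
Joint ranges: [-2.96, 2.96], [-0.89, 2.26], [0.02, 2.5], [-1.34, 4.48], [0, 2.73], [-2.66, 2.66]. Speed limits (rad/s): [2.39, 2.39, 2.79, 3.14, 3.14, 3.14].

INTERFACE

Orientations are given as a unit quaternion [x, y, z, w].
In Python, from rig import ctrl, snapshot, camera_params gives the robot as it stands. Calls block until the motion is done:
- ctrl.move_ptp(position, orientation): joint-space move of the TCP to a pose.
- ctrl.line_to(position, frame=None, max_speed=0.15, until_force=None): straight line of the TCP; frame=None keeps the orientation; max_speed is the mean speed in m/s. With until_force (N) it stops when the force on the tool has changed by that much, and returns True; else False.
- ctrl.move_j(angles): joint-space move.
- ctrl.ungrasp() and ctrl.close(force=None): open the fingers fully, or close them until they stop; force is the grip in N (None keeps the last).
- ctrl.sleep(seconds).
- ctrl.inverse_kinematics(position, orientation): joint angles nearest the present ones, or None.
- ctrl.get_state(): the state.
- snapshot(name): name is "side" or "top"; returns the picture (384x512x3 uint8, blue, green, red); there is no depth.
- camera_params(name): a dict with "mtx" (3x3 intrinsics, pixels), "k1" (the pictures are not rectified: a ray, as slopes to the right and down, at radius r is drawn at 1 + k1 r^2 times it, then the intrinsics apply), "T" (4x4, takes a point from camera to world coordinates). Camera axes: x right, y down, z forward; pixel columns grow to the right and rows downward; lengths in m; the calibration is good to about 2 mm. A picture is of the moment at which its call begins. camera_params takes no time and is no camera call.
A pose or a line that the arm cannot do raises ctrl.Unreachable and nothing moves.
- ctrl.finish_job(): hands the job in, once; it reports no verdict.
The state is a dict: "clock": time; "joint_positions": joint angles; "qd": joint speeds; "tau": joint torques, N m; "position": TCP position; "eef_rot": TCP orientation; "wrist_force": force on the tool from outside, world axes, zero at the start; "moment": the same for the moment, N m; "opening": opening from 0.0 (shut) to 1.0 (fully open).
Only numpy, scipy, OpenCV 4.12 (cv2) and the standard library are available. Lean on these libraries where they do the work, as an engineer would, in place of code of your own. Each camera call takes 0.05 s, during which the arm holds its last target.

## Working session

There is one attempt and no reset: what is moved stays moved. The work goes in short steps, each a Python script; the robot and the scene stay as the last script left them, time stands still between calls to the robot, and variables do not carry over. Pictures are saved under pics/ and viewed, and the job is handed in when it is done.

```bash
ls; mkdir -p pics
python3 - <<'E'
from rig import ctrl, snapshot, camera_params
import cv2
for n in ("side","top"):
    im=snapshot(n); cv2.imwrite(f"pics/{n}0.png",im)
    p=camera_params(n); print(n,p["mtx"],p["k1"],p["T"])
s=ctrl.get_state(); print(s["clock"],s["position"],s["eef_rot"],s["wrist_force"])
E
```

```text
pics
side [[405.34207621   0.         254.58321457]
 [  0.         405.34207621 191.62150265]
 [  0.           0.           1.        ]] -0.10192984594940864 [[ 0.99523218 -0.06823117  0.06969514  0.3639843 ]
 [-0.09626159 -0.5720905   0.81452205 -0.78626132]
 [-0.01570387 -0.81734752 -0.57593091  0.78655069]
 [ 0.          0.          0.          1.        ]]
top [[463.79568879   0.         257.27202225]
 [  0.         463.79568879 194.73445011]
 [  0.           0.           1.        ]] 0.059159218166603696 [[ 0.0606806  -0.9729711   0.22281181  0.08913669]
 [-0.99814415 -0.06029151  0.00855471  0.16536905]
 [ 0.00511018 -0.22291741 -0.97482394  1.71960244]
 [ 0.          0.          0.          1.        ]]
0.1 [0.24155138 0.54866314 0.21768668] [ 2.05924342e-01  9.78567553e-01 -8.06422152e-04 -2.42661721e-04] [-0.11776643  0.26446673 -0.14648043]
```

View pics/side0.png

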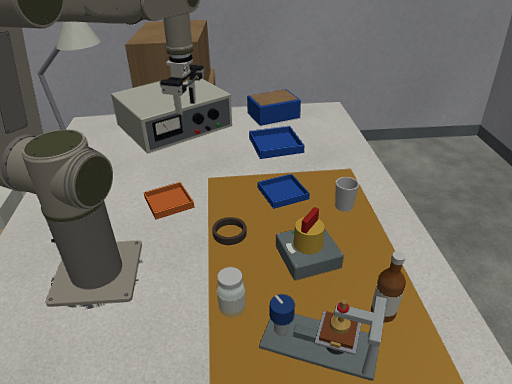

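View pics/top0.png

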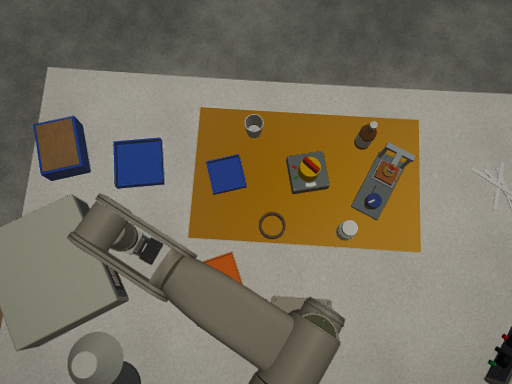

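The side and top views show the cap on the pod (top view ~(311,168)) and the stand (~(384,180)). There are two blue trays, the larger at (139,163) and the smaller at (226,174). The smaller one is the target. I'll zoom in to measure.

```bash
cat > h.py <<'E'
import numpy as np, cv2
from rig import ctrl, snapshot, camera_params
from scipy.spatial.transform import Rotation as R
def ray(n,uv):
    p=camera_params(n); K=p["mtx"];k=p["k1"];T=np.array(p["T"])
    d=cv2.undistortPoints(np.array([[uv]],float),K,np.array([k,0,0,0,0.]))[0,0]
    v=T[:3,:3]@np.array([d[0],d[1],1]); return T[:3,3],v
def at(n,uv,z):
    o,v=ray(n,uv); return o+v*(z-o[2])/v[2]
def proj(n,P):
    p=camera_params(n);T=np.linalg.inv(np.array(p["T"]))
    P=np.atleast_2d(np.array(P,float))
    return cv2.projectPoints(P,cv2.Rodrigues(T[:3,:3])[0],T[:3,3],p["mtx"],np.array([p["k1"],0,0,0,0.]))[0][:,0]
def crop(im,x0,y0,x1,y1,s,name,draw=()):
    c=cv2.resize(im[y0:y1,x0:x1],None,fx=s,fy=s,interpolation=cv2.INTER_CUBIC)
    for pts,col in draw:
        q=((np.array(pts)+0.5-[x0,y0])*s).astype(int)
        cv2.polylines(c,[q.reshape(-1,1,2)],True,col,1)
    cv2.imwrite(name,c)
def Q(yaw): # tool down; tool y axis horizontal at angle yaw
    y=np.array([np.cos(yaw),np.sin(yaw),0]); z=np.array([0,0,-1.]); x=np.cross(y,z)
    return R.from_matrix(np.c_[x,y,z]).as_quat()
E
python3 - <<'E'
import cv2
from h import *
s=cv2.imread("pics/side0.png");t=cv2.imread("pics/top0.png")
crop(t,190,100,430,250,3.3,"pics/t1.png"); crop(s,220,160,420,375,2.75,"pics/s1.png")
crop(t,280,135,430,235,5.3,"pics/t2.png")
E
```

```text
(no output)
```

View pics/t2.png

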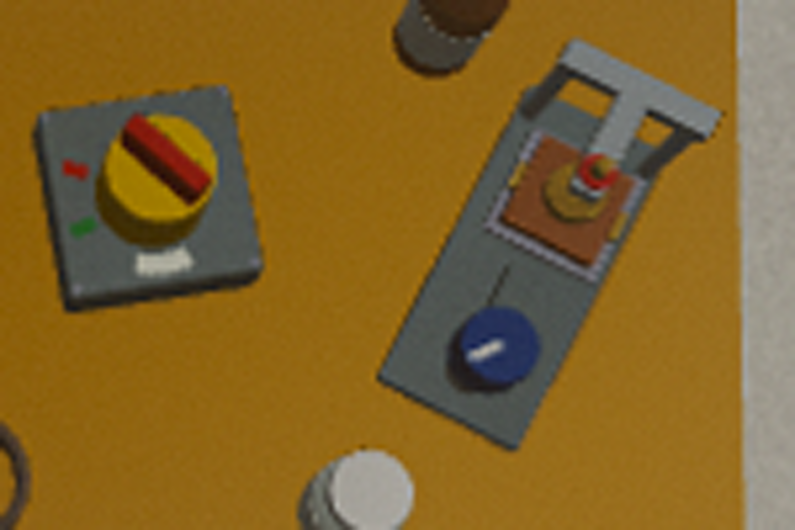

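View pics/s1.png

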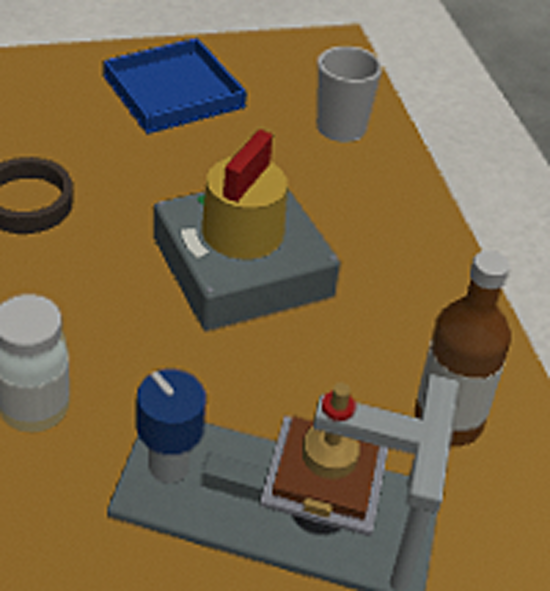

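View pics/t1.png

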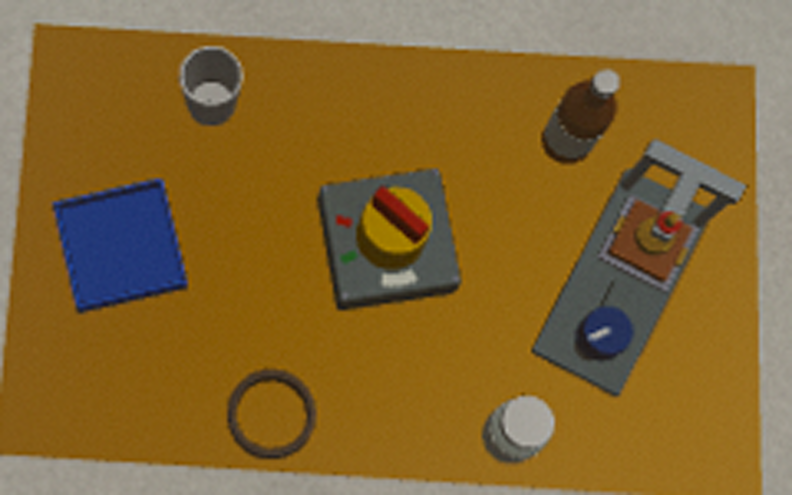

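```bash
cat > fit.py <<'E'
from h import *
from scipy.optimize import least_squares
def px(c,off,s): return (np.array(c,float)+0.5)/s-0.5+np.array(off)
T2=lambda c:px(c,(280,135),5.3); S1=lambda c:px(c,(220,160),2.75); T1=lambda c:px(c,(190,100),3.3)
def fit(obs,x0):
    def w(p,P): c,s=np.cos(p[2]),np.sin(p[2]); return np.array([p[0]+c*P[0]-s*P[1],p[1]+s*P[0]+c*P[1],P[2]])
    f=lambda p:np.concatenate([proj(n,w(p,P))[0]-uv for n,uv,P in obs])
    r=least_squares(f,x0); return r.x,np.round(f(r.x).reshape(-1,2),1).tolist()
if __name__=="__main__":
    h=.07
    pod=[("top",T2((38,120)),(h,h,.05)),("top",T2((228,89)),(h,-h,.05)),("top",T2((261,270)),(-h,-h,.05)),("top",T2((68,300)),(-h,h,.05)),
     ("side",S1((156,206)),(-h,h,.05)),("side",S1((207,298)),(-h,-h,.05)),("side",S1((338,264)),(h,-h,.05)),("side",S1((207,329)),(-h,-h,0))]
    print("pod",fit(pod,[.6,-.05,0]))
    st=[("top",T2((380,380)),(-.125,.055,.012)),("top",T2((515,448)),(-.125,-.055,.012)),("side",S1((137,430)),(-.125,.055,.012)),("side",S1((108,514)),(-.125,-.055,.012)),
     ("top",T2((501,345)),(-.09,0,.104)),("side",S1((171,389)),(-.09,0,.104)),("top",T2((528,88)),(.125,.055,.012))]
    print("stand",fit(st,[.6,-.3,-.5]))
    e=.065
    tr=[("top",T1((53,204)),(e,e,.025)),("top",T1((162,180)),(e,-e,.025)),("top",T1((187,287)),(-e,-e,.025)),("top",T1((80,311)),(-e,e,.025)),
     ("side",S1((103,72)),(-e,e,.025)),("side",S1((148,118)),(-e,-e,.025)),("side",S1((245,92)),(e,-e,.025)),("side",S1((197,40)),(e,e,.025))]
    print("tray",fit(tr,[.6,.2,0]))
    a,b=.034,.008
    bar=[("top",T2((122,134)),(a,b,.151)),("top",T2((138,114)),(a,-b,.151)),("top",T2((212,179)),(-a,-b,.151)),("top",T2((194,204)),(-a,b,.151))]
    print("bar",fit(bar,[.6,-.05,.7]))
    print("captop",at("top",T2((161,167)),.114),at("side",S1((246,187)),.114))
    print("jacktop",at("top",T2((501,345)),.104),at("side",S1((171,389)),.104))
E
python3 fit.py
```

```text
pod (array([ 0.57371926, -0.00187286,  0.21583154]), [[-0.8, -1.3], [-0.1, -1.0], [0.7, 0.5], [-0.2, 0.5], [-1.3, -1.6], [-0.4, -0.1], [2.1, -0.7], [-1.3, 2.3]])
stand (array([ 0.5458314 , -0.2746821 , -0.40465806]), [[0.2, 1.1], [1.8, 1.4], [2.6, -7.2], [-0.6, 1.0], [0.8, 0.9], [-0.3, 3.7], [-1.1, -0.7]])
tray (array([0.54999363, 0.30122426, 0.31139902]), [[0.2, 0.5], [0.4, -0.2], [1.1, -0.7], [-0.2, 0.4], [-0.5, -3.4], [-0.2, 0.9], [0.8, 0.4], [-0.4, -0.5]])
bar (array([ 0.56894334, -0.00295053,  0.86066618]), [[-0.3, -0.4], [-0.2, 0.2], [0.1, 0.9], [0.4, -0.7]])
captop [ 0.57341594 -0.00351868  0.114     ] [ 0.56846   -0.0108655  0.114    ]
jacktop [ 0.46606979 -0.23629602  0.104     ] [ 0.46525103 -0.22956652  0.104     ]
```

```bash
cat > ov.py <<'E'
from h import *
import sys
def W(p,P):
    P=np.array(P,float);c,s=np.cos(p[2]),np.sin(p[2]); return np.c_[p[0]+c*P[:,0]-s*P[:,1],p[1]+s*P[:,0]+c*P[:,1],P[:,2]]
def sq(a,b,z,x=0): return [(x+a,b,z),(x+a,-b,z),(x-a,-b,z),(x-a,b,z)]
def ci(r,z,x=0): return [(x+r*np.cos(t),r*np.sin(t),z) for t in np.linspace(0,6.283,40)]
def shapes(n,pod,st,tr,bar):
    d=[]
    add=lambda p,P,c:d.append((proj(n,W(p,P)),c))
    g=(0,255,0)
    add(pod,sq(.07,.07,.05),g);add(pod,sq(.07,.07,0),(255,255,0))
    add(st,sq(.125,.055,.012),g);add(st,ci(.027,.104,-.09),(255,0,255));add(st,sq(.042,.042,.06,.035),(0,255,255))
    add(tr,sq(.065,.065,.025),g);add(tr,sq(.065,.065,0),(255,255,0))
    add(bar,ci(.04,.114),g);add(bar,ci(.04,.05),(255,255,0));add(bar,sq(.034,.008,.151),(255,0,0))
    return d
if __name__=="__main__":
    from poses import *
    s=cv2.imread("pics/side0.png");t=cv2.imread("pics/top0.png")
    k=sys.argv[1]
    crop(t,280,135,430,235,5.3,f"pics/ot{k}.png",shapes("top",pod,st,tr,bar))
    crop(s,220,160,420,375,2.75,f"pics/os{k}.png",shapes("side",pod,st,tr,bar))
E
cat > poses.py <<'E'
pod=(.5737,-.0019,.2158);st=(.5458,-.2747,-.4047);tr=(.55,.3012,.3114);bar=(.5705,-.003,.8607)
E
python3 ov.py 1
```

```text
(no output)
```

View pics/ot1.png

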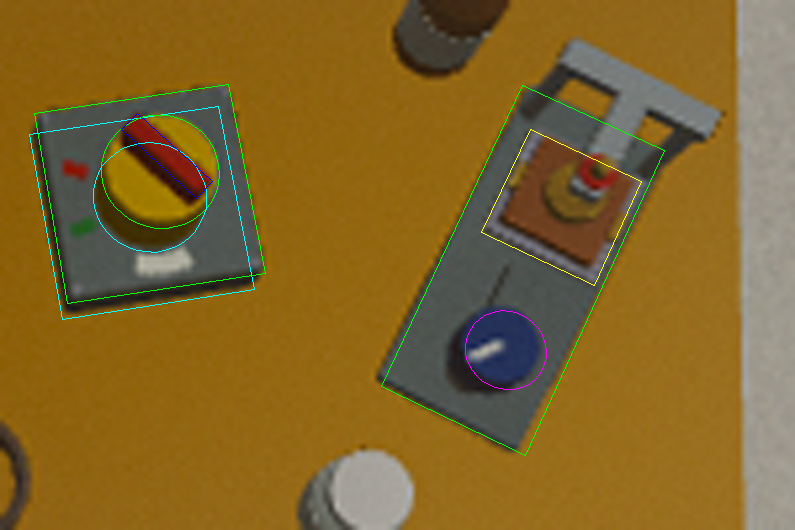

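View pics/os1.png

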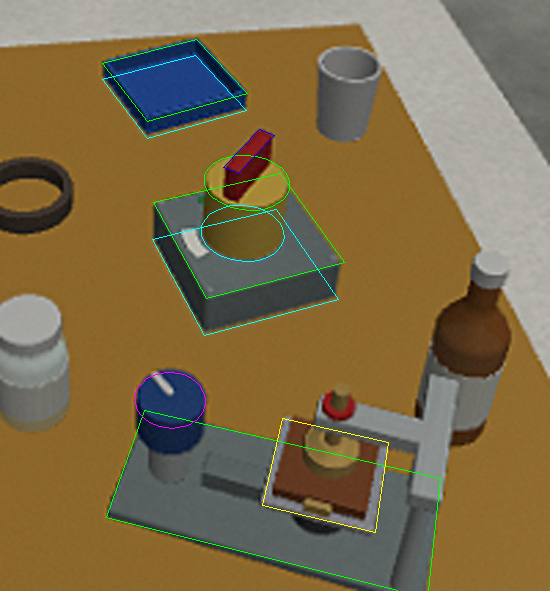

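Overlays agree with both pictures to about 1 px, or 2 mm. Next I'll check reach and joint 6, the bottle's clearance, and then fetch the cap.

Run:
```python
from h import *; from fit import *
print("bottle base",at("side",S1((452,425)),0.0), "jar top",at("top",T2((371,489)),.11))
q0=np.array([1.071, 0.13, 1.488, 0, 1.523, -0.085])
for nm,p,ys in (("cap",(.5705,-.003,.119),(.8607-np.pi/2,.8607+np.pi/2)),("tray",(.55,.3012,.08),(.8607-np.pi/2,.8607+np.pi/2)),("jack",(.4645,-.238,.072),np.arange(-3,3.2,.6)),("sel",(.5737,-.0019,.067),np.arange(-3,3.2,.6))):
    for y in ys:
        q=ctrl.inverse_kinematics(p,Q(y)); print(nm,round(y,2),None if q is None else np.round(q,2))
```

```text
bottle base [ 0.71614162 -0.21394403  0.        ] jar top [ 0.36192008 -0.14994394  0.11      ]
cap -0.71 [-0.1   0.12  1.68 -0.    1.34  0.61]
cap 2.43 [-0.1   0.12  1.68 -0.    1.34 -2.53]
tray -0.71 [ 0.42  0.3   1.55 -0.    1.29  1.13]
tray 2.43 [ 0.42  0.3   1.55 -0.    1.29 -2.01]
jack -3.0 [-0.57  0.04  1.86 -0.    1.24  2.43]
jack -2.4 [-0.57  0.04  1.86 -0.    1.24  1.83]
jack -1.8 [-0.57  0.04  1.86 -0.    1.24  1.23]
jack -1.2 [-0.57  0.04  1.86 -0.    1.24  0.63]
jack -0.6 [-0.57  0.04  1.86 -0.    1.24  0.03]
jack 0.0 [-0.57  0.04  1.86 -0.    1.24 -0.57]
jack 0.6 [-0.57  0.04  1.86 -0.    1.24 -1.17]
jack 1.2 [-0.57  0.04  1.86 -0.    1.24 -1.77]
jack 1.8 [-0.57  0.04  1.86 -0.    1.24 -2.37]
jack 2.4 None
jack 3.0 None
sel -3.0 None
sel -2.4 [-0.09  0.18  1.72 -0.    1.24  2.31]
sel -1.8 [-0.09  0.18  1.72 -0.    1.24  1.71]
sel -1.2 [-0.09  0.18  1.72 -0.    1.24  1.11]
sel -0.6 [-0.09  0.18  1.72 -0.    1.24  0.51]
sel 0.0 [-0.09  0.18  1.72 -0.    1.24 -0.09]
sel 0.6 [-0.09  0.18  1.72 -0.    1.24 -0.69]
sel 1.2 [-0.09  0.18  1.72 -0.    1.24 -1.29]
sel 1.8 [-0.09  0.18  1.72 -0.    1.24 -1.89]
sel 2.4 [-0.09  0.18  1.72 -0.    1.24 -2.49]
sel 3.0 None
```

Run:
```python
from h import *
y=.8607-np.pi/2; q=Q(y)
ctrl.move_ptp([.5705,-.003,.24],q)
ctrl.line_to([.5705,-.003,.175],max_speed=.1)
cv2.imwrite("pics/s2.png",snapshot("side"))
print(ctrl.line_to([.5705,-.003,.119],max_speed=.06,until_force=8))
print(ctrl.get_state()["wrist_force"])
ctrl.close(20)
s=ctrl.get_state();print(s["clock"],s["position"],s["opening"],s["opening"]*93,s["wrist_force"])
ctrl.line_to([.5705,-.003,.225],max_speed=.08)
s=ctrl.get_state();print(s["clock"],s["position"],s["opening"],s["wrist_force"])
im=snapshot("side");cv2.imwrite("pics/s3.png",im);crop(im,200,60,420,330,2.2,"pics/s3c.png")
```

```text
False
[ 0.06754266  0.16368302 -0.0790316 ]
5.5 [ 0.57029267 -0.00300013  0.11872244] 0.16639631137885544 15.474856958233556 [-0.84910589  0.96557413 -1.37126047]
6.975 [ 0.5701009  -0.00297224  0.22417833] 0.16902671435984565 [ 0.78727726 -0.35987856 -1.73641757]
```

View pics/s3c.png

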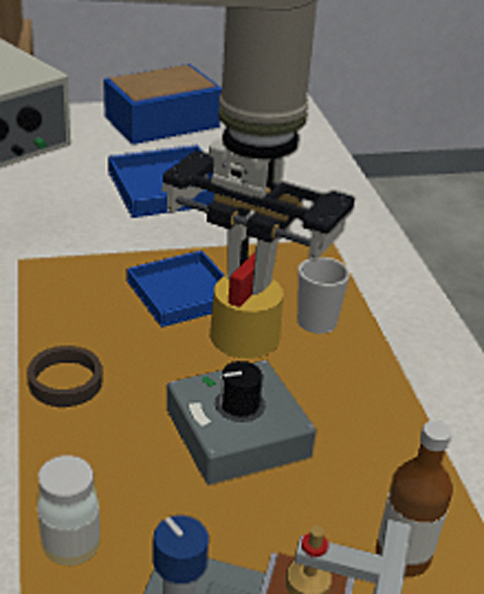

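The cap hangs upright at crop (247,315). The selector knob is exposed at (241,390), with its pointer roughly toward the band. Next I'll place the cap in the small blue tray.

Run:
```python
from h import *
y=.8607-np.pi/2; q=Q(y)
ctrl.move_ptp([.55,.301,.2],q)
ctrl.line_to([.55,.301,.095],max_speed=.1)
print(ctrl.line_to([.55,.301,.0725],max_speed=.03,until_force=3))
s=ctrl.get_state();print(s["clock"],s["position"],s["wrist_force"])
ctrl.ungrasp()
ctrl.line_to([.55,.301,.21],max_speed=.12)
q2=Q(1.8)
ctrl.move_ptp([.4645,-.16,.26],Q(1.6))
im=snapshot("side");cv2.imwrite("pics/s4.png",im);crop(im,210,140,410,370,2.6,"pics/s4c.png")
t=snapshot("top");cv2.imwrite("pics/t4.png",t);crop(t,190,100,430,250,3.3,"pics/t4c.png")
print(ctrl.get_state()["clock"])
```

```text
True
10.0583 [0.54945138 0.30081025 0.07344994] [0.10628784 1.5182717  4.53211847]
15.4
```

View pics/s4c.png

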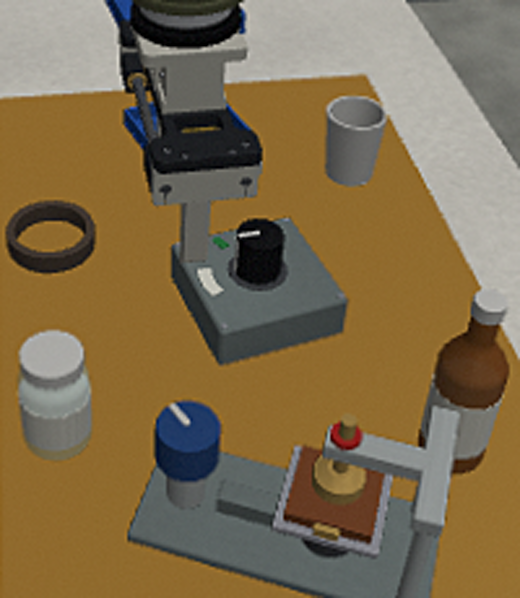

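View pics/t4c.png

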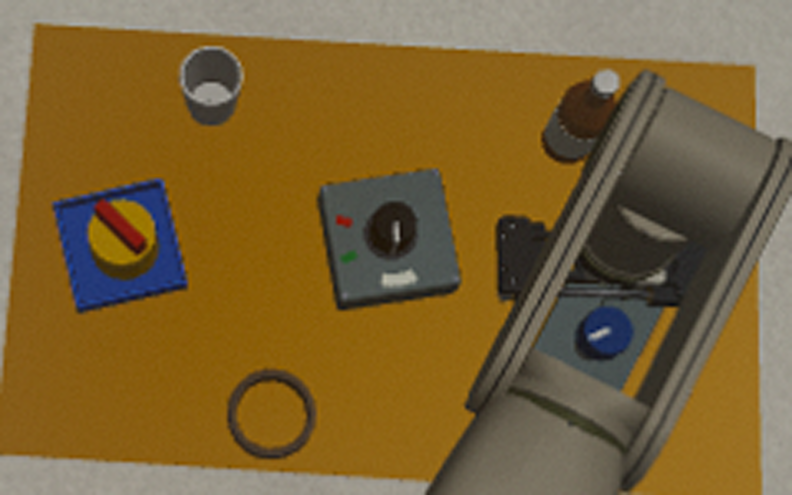

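The cap stands upright in the tray, at top-view crop (122,233). Next I'll grip the jack and turn it in steps, tracking the collar.

```bash
cat >> h.py <<'E'
def shift(ref,im,box):
    # subpixel translation of red collar + rod between pictures (ECC)
    x0,y0,x1,y1=box
    a=cv2.cvtColor(ref[y0:y1,x0:x1],cv2.COLOR_BGR2GRAY).astype(np.float32);b=cv2.cvtColor(im[y0:y1,x0:x1],cv2.COLOR_BGR2GRAY).astype(np.float32)
    M=np.eye(2,3,dtype=np.float32)
    cc,M=cv2.findTransformECC(a,b,M,cv2.MOTION_TRANSLATION,(3,200,1e-6),None,3)
    return M[:,2],cc
E
python3 - <<'E'
from h import *
p=[.4645,-.238]
ctrl.move_ptp([*p,.16],Q(1.6))
print(ctrl.line_to([*p,.072],max_speed=.08,until_force=8))
s=ctrl.get_state();print(s["wrist_force"])
ctrl.close(30)
s=ctrl.get_state();print(s["clock"],s["position"],s["opening"]*93,s["wrist_force"],np.round(s["joint_positions"],3))
im=snapshot("side");cv2.imwrite("pics/s5.png",im);crop(im,230,230,410,375,4.4,"pics/s5c.png")
print(proj("side",[.5458+.035*.92,-.2747-.035*.394,.145]))
E
```

```text
False
[0.35972347 0.92952363 0.08789094]
17.9333 [ 0.46443296 -0.23524304  0.07190505] 53.46916621247949 [-0.22370484 13.53438638  6.58453235] [-0.57   0.042  1.858  0.004  1.244 -2.172]
[[343.2761312  305.55358691]]
```

View pics/s5c.png

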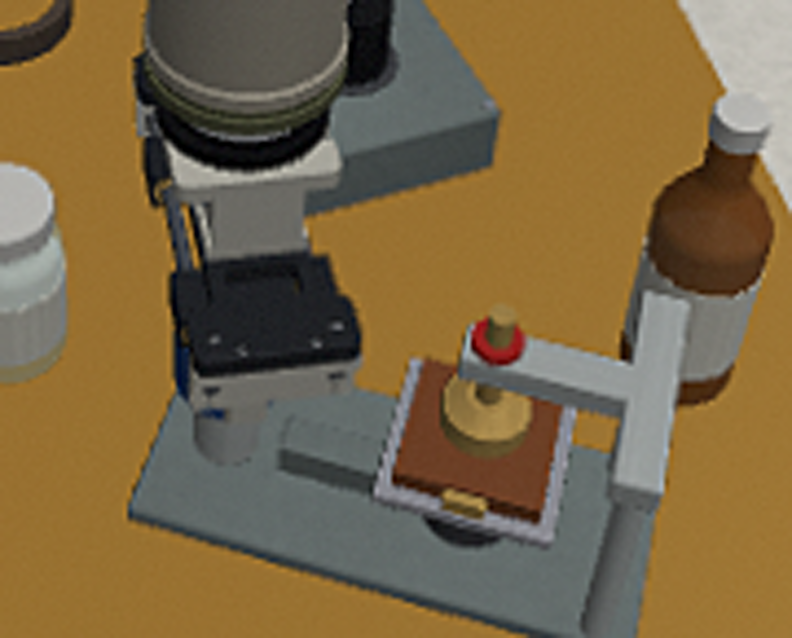

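Run:
```python
from h import *
p=[.4650,-.2352]
ctrl.line_to([*p,.072],max_speed=.02)
s=ctrl.get_state();print(s["position"],s["wrist_force"])
q=np.array(s["joint_positions"])
qt=np.array(ctrl.inverse_kinematics([*p,.072],Q(1.6)));print(np.round(q,3),np.round(qt,3))
ref=cv2.imread("pics/s5.png")
box=(328,290,362,325)
for d in (.7,1.4):
    a=qt.copy();a[5]+=d;ctrl.move_j(a)
    s=ctrl.get_state();im=snapshot("side");cv2.imwrite(f"pics/j{d}.png",im)
    print(d,s["clock"],s["joint_positions"][5],s["wrist_force"],s["moment"],s["position"],shift(ref,im,(335,298,352,316)))
crop(im,230,230,410,375,4.4,"pics/j1c.png")
```

```text
[ 0.46451228 -0.23508438  0.07192748] [-4.43450717 -0.04470937  3.26330657]
[-0.567  0.04   1.86  -0.     1.242 -2.167] [-0.567  0.04   1.86  -0.     1.241 -2.167]
0.7 18.9833 -1.4661728212527534 [-6.04133193 -2.75622907  2.18095974] [-0.18718541  0.7823839  -0.03051209] [ 0.46430218 -0.23596508  0.07195814] (array([ 0.00736381, -0.00216094], dtype=float32), 0.9998284472836905)
1.4 19.7417 -0.7661476466540345 [-9.66293304 -5.2166729   4.93306241] [-0.69325238  1.37385789 -0.12658709] [ 0.46358887 -0.23641154  0.07190456] (array([ 0.00723929, -0.00143622], dtype=float32), 0.9997548112415965)
```

View pics/j1c.png

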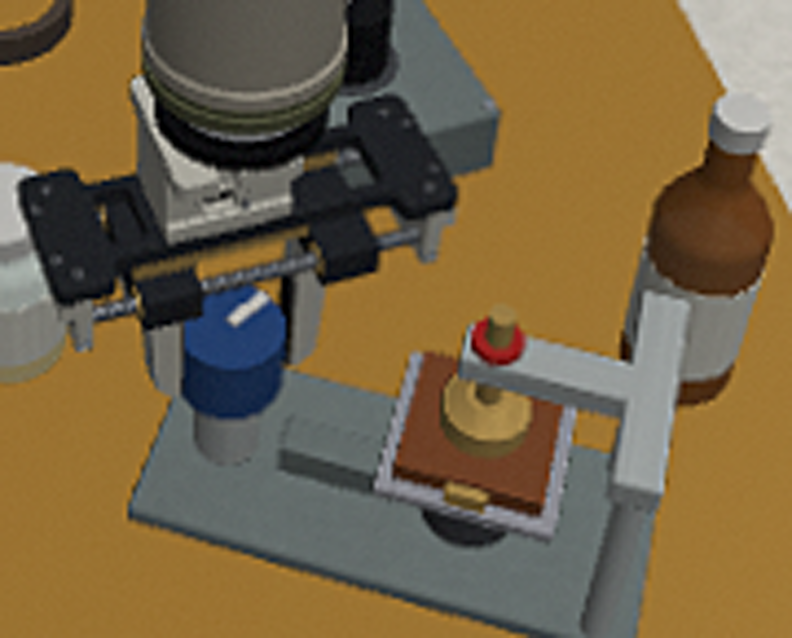

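```bash
cat > turn.py <<'E'
from h import *
import sys
p=[.4637,-.236]
e=[.578,-.2885]
k=(proj("side",[*e,.150])-proj("side",[*e,.140]))[0]/10; print("px/mm",k)
q0=-2.167
ref=cv2.imread("pics/s5.png")
qt=np.array(ctrl.inverse_kinematics([*p,.072],Q(.2)))
for d in map(float,sys.argv[1:]):
    a=qt.copy();a[5]=q0+d;ctrl.move_j(a)
    s=ctrl.get_state();im=snapshot("side");cv2.imwrite(f"pics/j{d}.png",im)
    sh,cc=shift(ref,im,(335,298,352,316))
    print(d,s["clock"],np.round(s["joint_positions"][5]-q0,3),np.round(s["wrist_force"],1),np.round(sh,3),cc,"mm",sh[1]/k[1])
    if sh[1]/k[1]>0.3: break
crop(im,230,230,410,375,4.4,"pics/jlast.png")
E
python3 turn.py 1.6 1.8 2.0 2.2 2.4
```

```text
px/mm [ 0.06046315 -0.32600486]
1.6 20.1 1.597 [-5.9 -1.9  2.3] [0.008 0.012] 0.9997608645654995 mm -0.03628463260499322
1.8 20.4583 1.797 [-7.4 -1.7  4. ] [ 0.027 -0.105] 0.9926655810278807 mm 0.32130890668224465
```

```bash
cat > red.py <<'E'
from h import *
def redc(im):
    b=im[292:322,328:360].astype(float); w=np.clip(b[...,2]-np.maximum(b[...,1],b[...,0])-30,0,None)
    # exclude brown: collar is strongly red
    w[(b[...,1]>0.5*b[...,2])]=0
    yy,xx=np.mgrid[292:322,328:360]; return (w*xx).sum()/w.sum(),(w*yy).sum()/w.sum(),w.sum()
if __name__=="__main__":
    import glob
    for f in ["pics/s5.png"]+sorted(glob.glob("pics/j?.?*.png")): print(f,np.round(redc(cv2.imread(f)),3))
E
sed -i 's/ if sh\[1\].*break//' turn.py; sed -i 's/^    $//' turn.py
python3 turn.py 1.9 2.0; python3 red.py
```

```text
px/mm [ 0.06046315 -0.32600486]
1.9 20.7583 1.897 [-7.8 -1.1  4.3] [ 0.071 -0.193] 0.9659259651745198 mm 0.5913312031162128
2.0 21.0583 1.997 [-8.3 -2.1  4.7] [ 0.127 -0.314] 0.9335810940653316 mm 0.9617288315118538
pics/s5.png [ 342.284  307.882 4771.   ]
pics/j0.7.png [ 342.278  307.876 4801.   ]
pics/j1.4.png [ 342.33   307.853 4809.   ]
pics/j1.6.png [ 342.326  307.855 4850.   ]
pics/j1.8.png [ 342.337  307.806 4850.   ]
pics/j1.9.png [ 342.372  307.736 4756.   ]
pics/j2.0.png [ 342.455  307.521 4833.   ]
```

View pics/jlast.png

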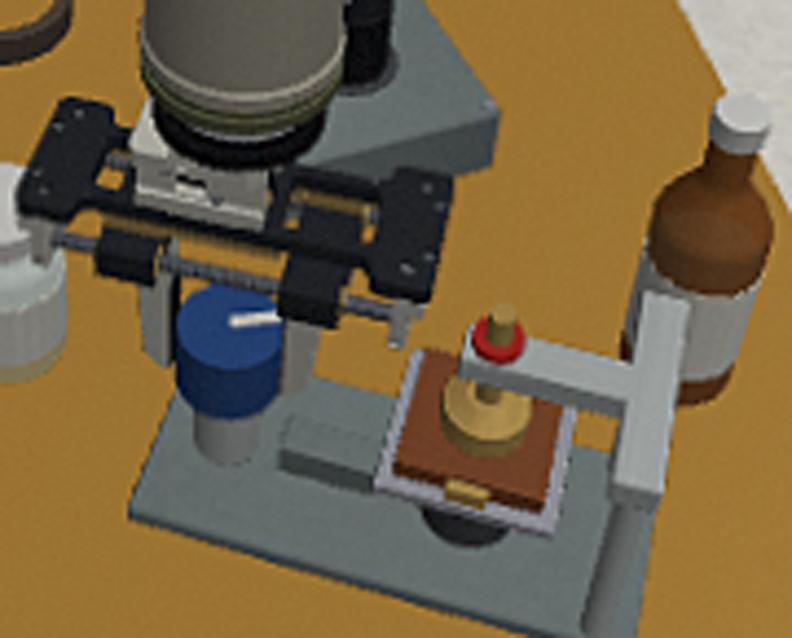

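Contact came at about 1.75 rad of turn, and the lift is now about 1 mm. I'll add 0.12 rad, release, and check.

```bash
python3 turn.py 2.12
python3 - <<'E'
from h import *; from red import redc
ref=cv2.imread("pics/s5.png")
ctrl.ungrasp()
s=ctrl.get_state();im=snapshot("side");print(shift(ref,im,(335,298,352,316)),redc(im))
p=s["position"]
ctrl.line_to([p[0],p[1],.17],max_speed=.1)
ctrl.line_to([p[0]-.06,p[1]+.08,.26],max_speed=.15)
im=snapshot("side");cv2.imwrite("pics/s6.png",im);print(shift(ref,im,(335,298,352,316)),redc(im),ctrl.get_state()["clock"])
# simulated check: composite shift inside red/rod region, compare with pre-image
crop(im,230,230,410,375,4.4,"pics/s6c.png")
t=snapshot("top");cv2.imwrite("pics/t6.png",t);crop(t,275,135,345,195,11,"pics/t6c.png")
E
```

```text
px/mm [ 0.06046315 -0.32600486]
2.12 21.3583 2.117 [-9.3 -1.6  4.6] [ 0.152 -0.53 ] 0.961444034825405 mm 1.6245812061684097
(array([ 0.16578707, -0.5313934 ], dtype=float32), 0.9702237092550793) (np.float64(342.43154319677353), np.float64(307.35597537677774), np.float64(4711.0))
(array([ 0.17253204, -0.5393188 ], dtype=float32), 0.970177129186277) (np.float64(342.46319768734713), np.float64(307.313097620636), np.float64(4497.0)) 24.5
```

View pics/s6c.png

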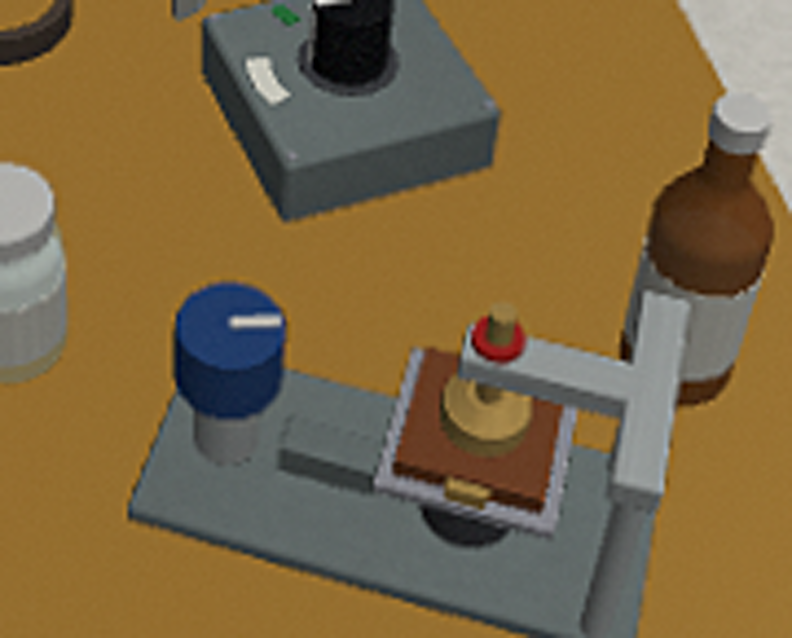

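View pics/t6c.png

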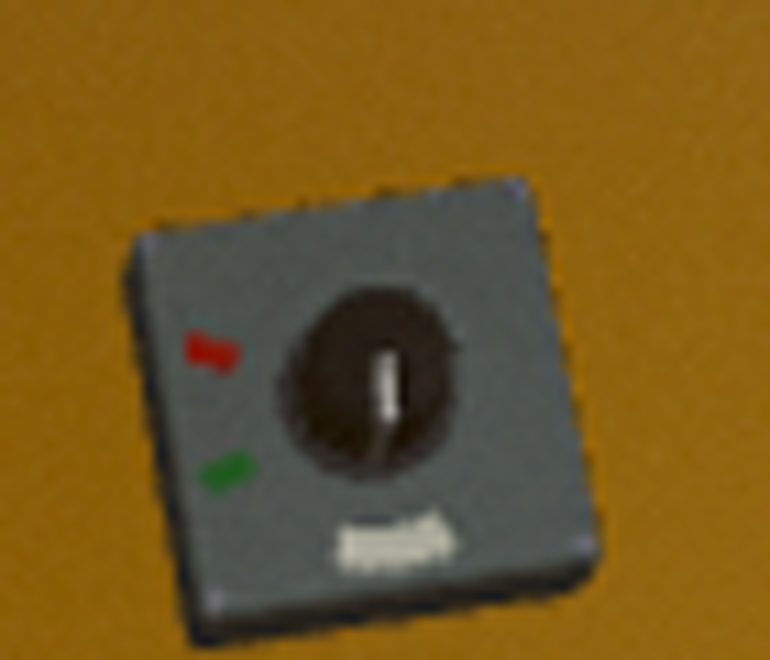

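The lift reads about 1.65 mm and held after release. In the top crop the selector's knob centre is about (382,361), and the pointer line runs (385,352)→(389,420).

Run:
```python
from h import *; from fit import *
T6=lambda c:px(c,(275,135),11)
h=.07
o=[("top",T6((140,238)),(h,h,.05)),("top",T6((522,182)),(h,-h,.05)),("top",T6((595,552)),(-h,-h,.05)),("top",T6((210,606)),(-h,h,.05))]
pp,r=fit(o,[.57,0,.2]);print(pp,r)
c=at("top",T6((382,361)),.1);print("knob",c)
a=at("top",T6((386,352)),.1);b=at("top",T6((390,422)),.1);d=b-a
print("ptr yaw",np.arctan2(d[1],d[0]))
def ang(v): # cw angle from pod -x
    return -(np.arctan2(v[1],v[0])-(pp[2]+np.pi)+np.pi)%(2*np.pi)-np.pi
for nm,u in (("band",(396,543)),("green",(228,471)),("red",(212,352))):
    w=at("top",T6(u),.05)-[*pp[:2],.05]; print(nm,np.linalg.norm(w),ang(w))
print("turn by line",ang(d),"by tip",ang(b-c))
im=cv2.imread("pics/s6.png");crop(im,270,175,350,285,5,"pics/s6k.png")
```

```text
[ 0.57621672 -0.00298411  0.2156259 ] [[-1.0, -0.9], [0.9, -1.3], [1.2, 0.7], [-1.0, 1.4]]
knob [ 0.57272836 -0.00263328  0.1       ]
ptr yaw -3.0504507172082684
band 0.05342505217873586 -0.008272063874638746
green 0.05497861397480332 1.199103515511351
red 0.054141347894568786 1.9923189729778317
turn by line 0.1244839648088174 by tip 0.05350614208797566
```

View pics/s6k.png

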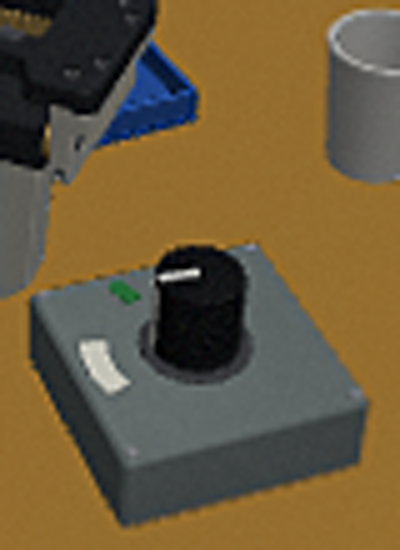

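Run:
```python
from h import *; from fit import *
K=lambda c:px(c,(270,175),5)
a=at("side",K((200,272)),.1);b=at("side",K((157,280)),.1);d=b-a
print("side ptr yaw",np.arctan2(d[1],d[0]),"turn", -(np.arctan2(d[1],d[0])-(.2156-np.pi)), "centre",at("side",K((202,275)),.1))
p=[.573,-.0025]
ctrl.move_ptp([*p,.2],Q(.6))
print(ctrl.line_to([*p,.067],max_speed=.1,until_force=8))
ctrl.close(30)
s=ctrl.get_state();print(s["clock"],s["position"],s["opening"]*93,np.round(s["wrist_force"],1),s["joint_positions"][5])
im=snapshot("side");cv2.imwrite("pics/s7.png",im);crop(im,240,120,380,285,3.5,"pics/s7c.png")
```

```text
side ptr yaw -2.9879360806937454 turn 0.06194342710395251 centre [ 0.57337574 -0.00253878  0.1       ]
False
27.75 [ 0.57268546 -0.00271189  0.06697689] 47.53273029688438 [-3.5 -1.3  2.1] -0.693880310462989
```

View pics/s7c.png

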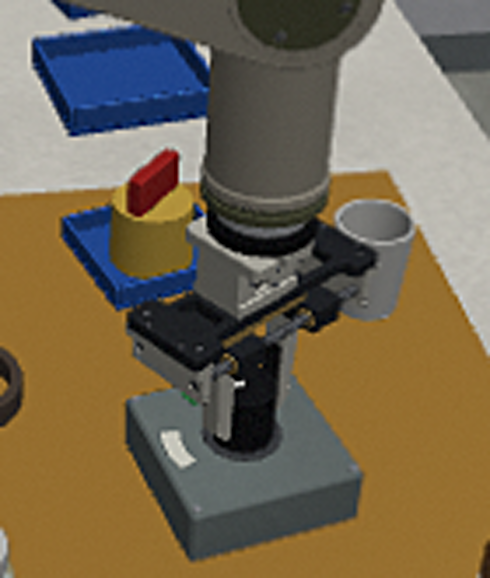

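The grip is centred (47.5 mm opening on a 48 mm knob), with the initial pointer at about 0.08 rad. Now I'll press and turn by 1.12 rad.

Run:
```python
from h import *
p=[.573,-.0025]
ctrl.line_to([*p,.0548],max_speed=.02)
s=ctrl.get_state();print(s["clock"],s["position"],np.round(s["wrist_force"],1))
q0=np.array(ctrl.inverse_kinematics([*p,.0548],Q(.6)));print(q0[5],s["joint_positions"][5])
for d in (.4,.8,1.12):
    a=q0.copy();a[5]+=d;ctrl.move_j(a)
    s=ctrl.get_state();print(d,s["clock"],s["position"],np.round(s["wrist_force"],1),s["joint_positions"][5]-q0[5])
im=snapshot("side");cv2.imwrite("pics/s8.png",im);crop(im,240,120,380,285,3.5,"pics/s8c.png")
crop(im,280,195,340,250,12,"pics/s8k.png")
```

```text
28.5583 [ 0.57277341 -0.002724    0.05512764] [-5.6 -2.1  6. ]
-0.6938357287181773 -0.6938350920997419
0.4 29.025 [ 0.57225278 -0.00295755  0.05509505] [-8.7 -3.3 10.1] 0.40043067546540284
0.8 29.4917 [ 0.57172957 -0.00296886  0.05506551] [-11.6  -3.3  10.6] 0.8004238434569035
1.12 29.9 [ 0.57134197 -0.00281829  0.05503288] [-12.9  -3.8  13. ] 1.1205392664038876
```

View pics/s8k.png

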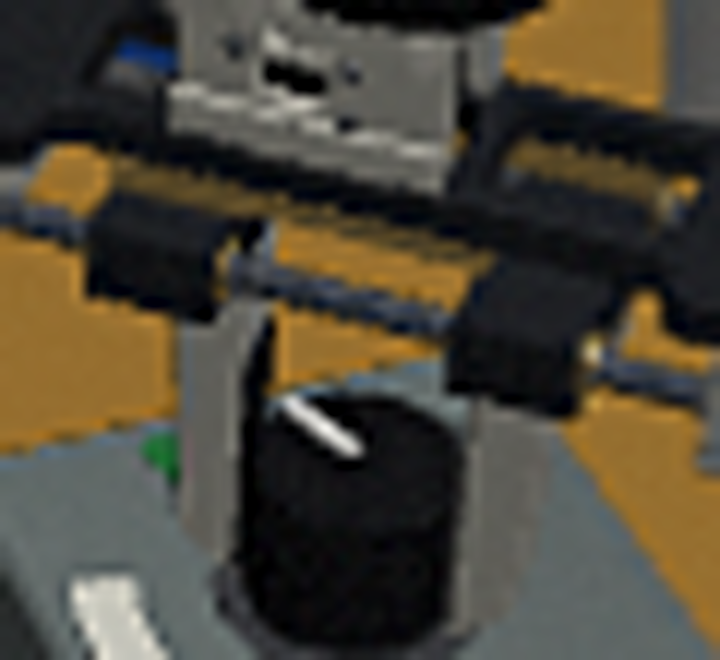

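Run:
```python
from h import *; from fit import *
K=lambda c:px(c,(280,195),12)
for u,v in (((358,452),(287,399)),((350,440),(292,402))):
    d=at("side",K(v),.0885)-at("side",K(u),.0885); print(-(np.arctan2(d[1],d[0])-(.2156-np.pi))%(2*np.pi), np.linalg.norm(d))
# prediction of pointer for turn angles
for t in (1.1,1.2,1.3):
    y=.2156+np.pi-t; P=[[.5725+r*np.cos(y),-.0027+r*np.sin(y),.0885] for r in (.002,.022)]
    print(t,((proj("side",P)-[280,195]+.5)*12-.5).round(0).tolist())
```

```text
1.2343037135334072 0.02276576937774053
1.1643291581540538 0.017364786346055497
1.1 [[351.0, 458.0], [280.0, 416.0]]
1.2 [[352.0, 457.0], [287.0, 412.0]]
1.3 [[352.0, 457.0], [294.0, 408.0]]
```

The pointer reads about 1.2 rad, at the green mark. I'll let it rise, then release.

Run:
```python
from h import *; from red import redc
s=ctrl.get_state();p=s["position"]
ctrl.line_to([p[0],p[1],.067],max_speed=.03)
s=ctrl.get_state();print(s["position"],np.round(s["wrist_force"],1))
ctrl.ungrasp();ctrl.sleep(.2)
ctrl.line_to([p[0],p[1],.2],max_speed=.12)
ctrl.line_to([.42,.12,.25],max_speed=.2)
ctrl.sleep(.5)
im=snapshot("side");cv2.imwrite("pics/s9.png",im);crop(im,240,120,410,375,2.3,"pics/s9c.png");crop(im,280,195,340,250,12,"pics/s9k.png")
t=snapshot("top");cv2.imwrite("pics/t9.png",t);crop(t,190,100,430,250,3.3,"pics/t9c.png");crop(t,275,135,345,195,11,"pics/t9k.png")
print(shift(cv2.imread("pics/s5.png"),im,(335,298,352,316)),redc(im),ctrl.get_state()["clock"])
```

```text
[ 0.57103031 -0.002969    0.06671789] [-3.4 -2.   2.2]
(array([ 0.15679081, -0.52968425], dtype=float32), 0.9632196703614336) (np.float64(342.4026036644166), np.float64(307.36764705882354), np.float64(4148.0)) 34.6083
```

View pics/s9k.png

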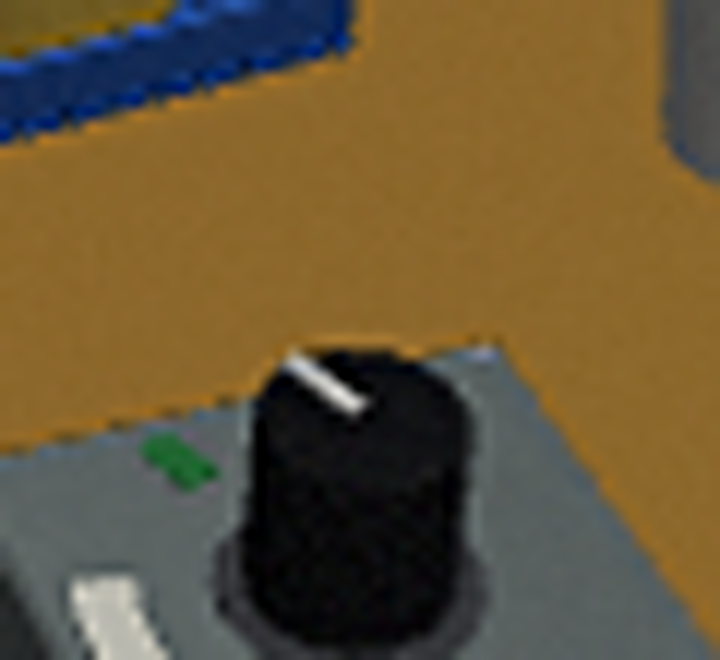

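View pics/t9k.png

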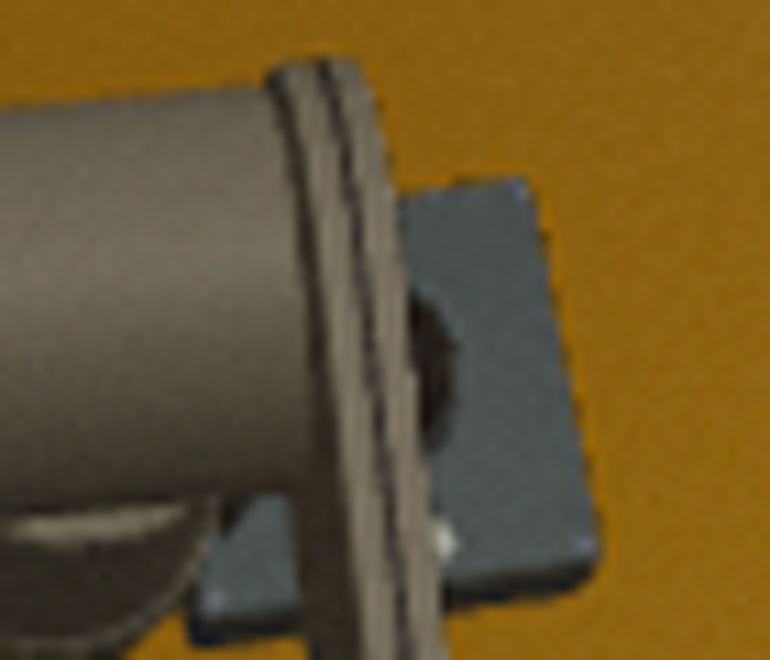

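View pics/s9c.png

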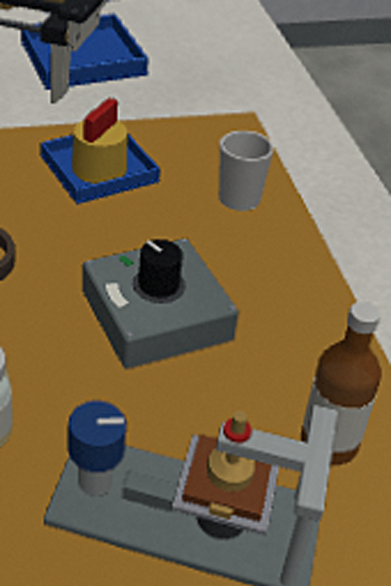

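View pics/t9c.png

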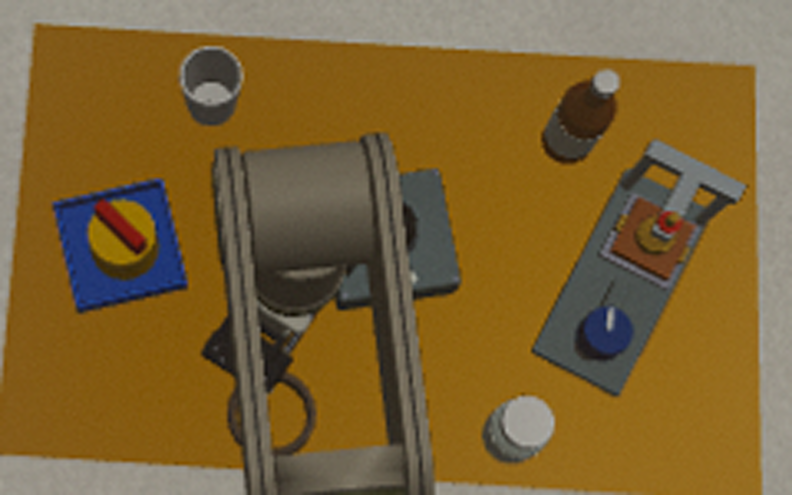

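The knob is up, with its top edge risen ~45 px in the 12x crop. The pointer aims at the green mark at (180,460), and the cap, lift and bystanders are unchanged. One last angle check, then I'll hand in.

Run:
```python
from h import *; from fit import *
K=lambda c:px(c,(280,195),12)
d=at("side",K((288,356)),.1)-at("side",K((362,407)),.1); t=-(np.arctan2(d[1],d[0])-(.2156-np.pi))%(2*np.pi); print(t)
if abs(t-1.2)<.15: ctrl.finish_job(); print("done")
```

```text
1.1975746345619473
the job is handed in; nothing more can be done
done
```

I did the three steps in order and handed the job in at about 35 s; every final camera check passed, but the hand-in reports no verdict.

- **Cap:** it stands upright in the smaller blue tray. In the last pictures it sits near the tray's centre.
- **Electrode:** I turned the jack knob clockwise by about 2.1 rad in one grasp. The shift of the red collar in the side view gives a lift of about 1.6 mm, the same after I let go and again at the end. A rougher measure, from the collar's red pixels, read the same within about 0.1 mm at the end. Near contact the two differed by up to about 0.5 mm.
- **Selector:** I pressed it about 12 mm, turned it by 1.12 rad, and it sprang up. Its pointer reads about 1.20 rad from the side view. I could not confirm this from the top camera, because the arm hid the knob in that last picture.
- **Bystanders:** bottle, cup, ring and jar look unmoved in the last pictures, judged by eye. The gripper ended clear of everything.

While I gripped the two knobs, position errors of 1 to 3 mm caused side forces of up to about 14 N on the wrist, far below the 120 N limit.

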